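Plant the clamp post in its hidden socket and swing the magnifier over it

ROBOT

A 6-joint arm with a two-finger parallel gripper is mounted at the origin on a cart in front of the work surface, level with it; the furniture and walls round the work are solid. World frame = base frame: x ahead of the robot, y to its left, z up, the work surface at z = 0. Lengths are in m, angles in rad, forces in N, time in s.
With the tool pointing down it reaches from about 0.35 to 0.975 m from the base axis. Payload 4.9 kg.
Tool frame: the origin (TCP) lies at the very end of the fingers, on their centre line; the grasp point (between the pads) lies 19 mm behind it; z points along the fingers, x is the direction in which the jaws open and shut, and the axes are right-handed (so a half turn about z gives the same grasp; the last joint's range is limited). The gripper opens to 85 mm and grips with 20 to 120 N. Pads are 22 mm wide; open, the fingers measure 114 mm over their backs; the gripper's body (76 mm by 85 mm) begins 54 mm behind the grasp point. The pads swing forward as they close: fully open they stand 13 mm farther back than shut.
Start: joints at [-1.415, 0.053, 1.613, -0, 1.476, -0.119], TCP at [0.17, -0.602, 0.231] pointing down, gripper open.
Joint ranges: [-3.01, 3.01], [-1.01, 2.22], [0.06, 2.58], [-1.02, 4.17], [0.09, 2.62], [-3.14, 3.14]. Speed limits (rad/s): [2.57, 2.57, 3.14, 3.14, 3.14, 3.14].

INTERFACE

Orientations are given as a unit quaternion [w, x, y, z].
In Python, from plant import manip, imaging gives the robot as it stands.
- The arm moves only by the shell command python3 -m pendant 'ROWS'. ROWS is JSON, a list that holds one entry, the list of rows, each a list of 7 numbers: the turn, a rotation vector about the world's x, y, z in units of pi rad (1.0 is pi rad), then the shift along the world's x, y, z in units of 250 mm (1.0 is 250 mm), then the opening, from 0 (shut) to 1 (fully open). In form: [[[ax, ay, az, tx, ty, tz, claw], ...]]. A call has 1 to 20 rows; each row shifts and turns the commanded pose from where the row before left it; what a row does not reach is not made up. A row lasts 1/8 s, in which the tool goes at most 62.5 mm and 10.7 degrees, less where a joint would pass 70% of its speed; a pose out of reach is approached as far as the arm can. A call with a number of a shift or a turn outside -1 to 1 is refused whole. A call with a gripper value outside its range is refused whole. The fingers move at their own pace and stop on an object; the grip force is fixed at half the most. Time passes only in rows, so rows that do not move let the fingers close. It gives the time, the measured TCP pose, the force and the opening at its end, in the units of the state.
- manip.state(): the state, without advancing time (a new reading comes with each control period).
- imaging.grab_frame(name): name is "scene" or "side" or "wrist"; returns a dict with "frame" (384x512x3 uint8, blue, green, red), "mtx" (3x3 intrinsics, pixels), "world_to_cam" (4x4, takes a point from world to camera coordinates). Camera axes: x right, y down, z forward; pixel columns grow to the right and rows downward; lengths in m; the calibration is good to about 2 mm. A picture is of the moment at which its call begins. There is no depth.
- manip.job_done(): hands the job in, once; it reports no verdict.
The state is a dict: "time": time; "joint_pos": joint angles; "joint_vel": joint speeds; "joint_efforts": joint torques, N m; "tool_pos": TCP position; "tool_rot": TCP orientation; "contact_force": force on the tool from outside, world axes, zero at the start; "ft_torque": the same for the moment, N m; "gripper_width": opening from 0.0 (shut) to 1.0 (fully open).
Only numpy, scipy, OpenCV 4.12 (cv2) and the standard library are available. Lean on these libraries where they do the work, as an engineer would, in place of code of your own. Each camera call takes 0.05 s, during which the arm holds its last target. There are 200 camera calls.

TASK

Set up the magnifier station: take the clamp post out of its parking stand and put it through the window of the socket housing into the blind hole hidden underneath (feel for the hole), fully home with its flange flat on the housing. Then swing the magnifier so that its lens is centred over the post and let go. Do not knock the glue jar, the circuit board or the multimeter about.

Things in the scene. Friction and masses are not known exactly. Their poses are not given: they have to be found in the camera images.
- station: fixed magnifier station. Its socket housing is a hollow grey box, 100 x 100 mm, 55 mm high, with a round window of 30 mm diameter in the middle of its 8 mm cover plate. Origin: on the desk, under the window's centre; z up; +x points (away from the robot at yaw 0) to the magnifier's column, 20 mm thick, its axis 125 mm from the window's axis
- window (a point): centre of the window at the cover's top face. 33 mm below it a flat steel plate fills the housing. It has one vertical blind hole: 11.5 mm diameter, 1 mm chamfer, 19 mm deep. The hole's centre lies up to 5 mm in x and up to 5 mm in y (station axes) off the window's axis, different every time and too deep to see well: feel for it with the pin
- post: loose upright clamp post, 120 to 195 g: a pin under an aluminium flange (50 mm diameter, 5 mm thick) with a flat-sided clamp head on it. Origin: on the axis at the flange's underside; z up along the pin. The head reaches from z = 5 to 45 mm and is 30 mm along x, 22 mm along y (grip the flat +y and -y faces); a 6 mm slot along x splits its top 12 mm
- tip (a point): end of the post's round steel pin (10 mm diameter, 1.5 mm chamfer), 50 mm below the post's origin. Pin on the steel plate: the tip is 22 mm above the desk. Fully home (flange on the housing): 5 mm above the desk, 2 mm off the hole's floor
- stand: fixed parking stand of the post: plastic block 60 x 60 mm, 54 mm high, with a 12 mm vertical hole right through its centre; the post's pin stands in it and its flange rests on the top. Origin: centre of the underside
- magnifier (a joint): angle of the magnifier about its upright column, rad: 0 = over the middle of the window (pointing to the station's -x); positive = swung towards the station's -y side (anticlockwise from above). Range -0.5 to 1.7. A stiff friction hinge (0.1 N m): it stays wherever it is left
- pivot (a point): on the upright axis of the magnifier's hinge, at the height of its bar, 118 mm above the desk
- lens (a point): centre of the magnifier's round lens (68 mm over its black rim, 7 mm thick, 120 mm above the desk), 125 mm from the hinge axis. Seated, the post's top is 100 mm above the desk and passes under it
- knob (a point): the magnifier's grip: an upright black round knob of 14 mm diameter at the outer end of its bar beyond the lens, 175 mm from the hinge axis, reaching from 121 to 148 mm above the desk; the point is at 136 mm. It can be gripped from above at any yaw or pushed
- glue_jar: bystander: round jar with a black lid, 38 mm diameter, 50 mm high; origin at the centre of its underside
- board_blue: bystander: loose circuit board 50 x 70 mm lying flat on the desk; origin at the centre of its underside
- multimeter: bystander: hand multimeter 140 x 70 x 43 mm lying on the desk; origin at the centre of its underside
Things that resemble listed ones, but are neither listed nor needed, are in the scene too. Several things look just like the post: the one meant starts farthest from the robot's base.

How it is judged:
On the way, in this order (a step that is already met when the one before it is completed fails the run):
1. the post is fully home in the hidden hole, upright, its flange on the housing (z of post in the frame of station below 0.0585 m and horizontal distance between tip and window below 0.013 m and angle between post's own z axis and vertical below 0.08 rad), for 0.2 s.
2. the magnifier's lens is over the seated post (z of post in the frame of station below 0.0585 m and horizontal distance between lens and post below 0.015 m), for 0.2 s.
At the end, for the whole second after the job is handed in: The post stands upright (within 0.08 rad) in the hidden hole under the window, its flange down on the housing (underside within 3.5 mm of the cover), and the lens centre is within 15 mm horizontally of the post's axis; both are at rest (all of step 2 and horizontal distance between tip and window below 0.013 m and angle between post's own z axis and vertical below 0.08 rad and linear speed of post below 0.02 m/s and velocity of joint magnifier between -0.05 and 0.05 rad/s); the robot touches nothing.
It fails at once if the glue jar, the circuit board or the multimeter is knocked more than 30 mm away or the jar tipped over (distance of any of glue_jar, board_blue, multimeter from where it was at the start of the episode above 0.03 m or angle between glue_jar's own z axis and vertical above 0.5 rad).
It also fails if it takes over 72 s, if anything falls off the work surface, if the arm or the gripper's body presses on something with over 40 N, if the wrist force passes 120 N, or if a joint passes its speed limit or range.

## Working session

There is one attempt and no reset: what is moved stays moved. The work goes in short steps, Python scripts to look and compute and a shell command to move; the robot and the scene stay as the last step left them, time stands still between calls to the robot, and variables do not carry over. Pictures are saved under pics/ and viewed, about 8 in all and at most 12, crops included, and the job is handed in when it is done.

```bash
mkdir -p pics; cat > h.py <<'E'
import numpy as np, cv2
from plant import manip, imaging
def grab(n,save=None):
    d=imaging.grab_frame(n)
    if save: cv2.imwrite('pics/'+save,d['frame'])
    np.savez('last_'+n+'.npz',**d); return d
def load(n): return dict(np.load('last_'+n+'.npz'))
def ray(d,u,v,z):
    M=d['world_to_cam'];R=M[:3,:3];c=-R.T@M[:3,3]
    r=R.T@np.linalg.solve(d['mtx'],[u,v,1.]);return c+r*(z-c[2])/r[2]
def proj(d,p):
    M=d['world_to_cam'];q=d['mtx']@(M[:3,:3]@np.array(p,float)+M[:3,3]);return q[:2]/q[2]
E
python3 - <<'E'
from h import *
for n in('scene','side','wrist'):
    d=grab(n,n+'0.png');M=d['world_to_cam'];print(n,-M[:3,:3].T@M[:3,3],M[2,:3],d['mtx'][0,0])
a=[cv2.imread(f'pics/{n}0.png') for n in('scene','side')]
print(manip.state())
E
```

```text
scene [0.16285672 0.59116863 0.73861378] [ 0.35058248 -0.71363247 -0.60648217] 450.19436566542527
side [ 0.27471815 -0.81598395  0.65121697] [ 0.28526381  0.74553688 -0.60232825] 437.90531945590374
wrist [ 0.25037101 -0.58013189  0.37302395] [-0.30903888 -0.08484087 -0.94725762] 288.9890464275403
{'time': 0.15, 'joint_pos': array([-1.41498181e+00,  5.32287746e-02,  1.61398518e+00, -1.34942772e-05,
        1.47599190e+00, -1.18987288e-01]), 'joint_vel': array([ 0.00122419,  0.00063356, -0.00445778, -0.00112573, -0.00022932,
        0.0004326 ]), 'joint_efforts': array([ 3.28747547e-04, -3.94238913e+01, -3.70721984e+01, -1.14938935e-04,
        4.68196609e-03, -1.23981746e-05]), 'tool_pos': array([ 0.16952586, -0.60106331,  0.23032689]), 'tool_rot': array([-5.54917132e-04,  7.97294361e-01, -6.03590135e-01, -5.85417105e-04]), 'contact_force': array([-0.04251712,  0.48095621,  0.5285077 ]), 'ft_torque': array([ 0.01656988, -0.01018093, -0.00087659]), 'gripper_width': 0.997194349091409}
```

View pics/scene0.png

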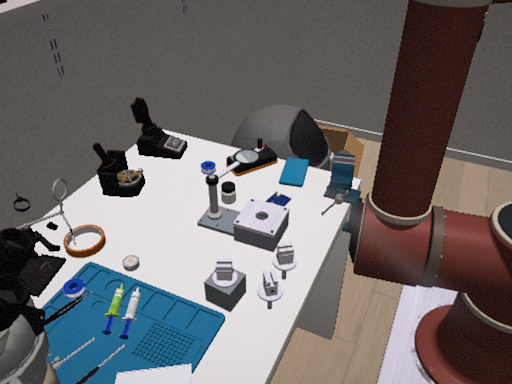

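View pics/side0.png

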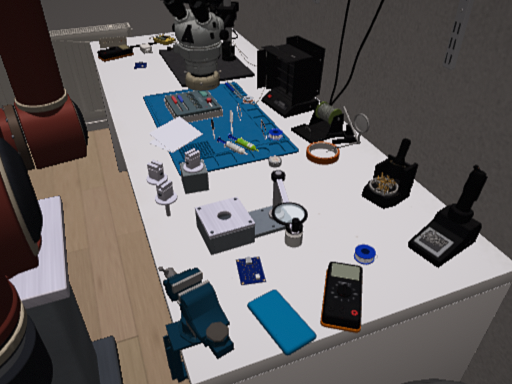

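The side view shows the post in its stand at (193,163). Two look-alikes stand at (155,172) and (165,190). The station's window is at about (222,214), the column top at (279,175), and the lens at (290,213) is swung out. I'll check these in one enlarged crop of both views.

```bash
python3 - <<'E'
from h import *
a=cv2.imread('pics/scene0.png')[140:310,190:310]; b=cv2.imread('pics/side0.png')[140:260,135:325]
a=cv2.resize(a,None,fx=3.4,fy=3.4,interpolation=2); b=cv2.resize(b,None,fx=2,fy=2,interpolation=2)
m=np.zeros((578,800,3),np.uint8); m[:a.shape[0],:a.shape[1]]=a; m[:b.shape[0],410:410+b.shape[1]]=b
cv2.imwrite('pics/m1.png',m)
s,d=load('scene'),load('side')
for n,z,us,ud in [('win',.055,(262,214),(222,214)),('postTop',.099,(224,262),(192,152)),('decA',.0,(285,262),(155,178)),('decB',0,(269,292),(165,200)),('coltop',.125,(211,180),(279,173)),('lens',.12,(247,157),(290,213)),('jarlid',.05,(228,187),(295,228))]:
    print(n,ray(s,*us,z).round(3),ray(d,*ud,z).round(3))
E
```

```text
win [ 0.484 -0.13   0.055] [ 0.479 -0.123  0.055]
postTop [0.472 0.075 0.099] [0.471 0.073 0.099]
decA [ 0.397 -0.062  0.   ] [0.382 0.144 0.   ]
decB [0.396 0.03  0.   ] [0.386 0.042 0.   ]
coltop [ 0.606 -0.115  0.125] [ 0.611 -0.12   0.125]
lens [ 0.576 -0.241  0.12 ] [ 0.578 -0.244  0.12 ]
jarlid [ 0.607 -0.193  0.05 ] [ 0.607 -0.216  0.05 ]
```

View pics/m1.png

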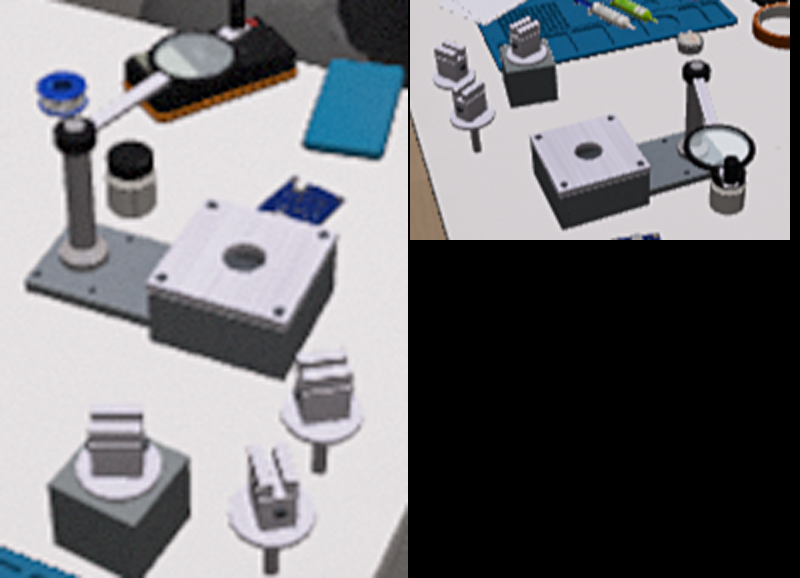

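The stand post is at m1 (118,440). Look-alikes A at (325,395) and B at (270,495) stand on their pins closer to the robot. Next: refining the yaws and positions.

```bash
python3 - <<'E'
from h import *
s,d=load('scene'),load('side')
S=lambda u,v,z:ray(s,190+u/3.4,140+v/3.4,z)
D=lambda u,v,z:ray(d,135+(u-410)/2,140+v/2,z)
def show(n,*p): print(n,*[np.round(q[:2],4) for q in p])
scr=[S(u,v,.055) for u,v in[(211,205),(326,235),(279,312),(162,277)]]; show('scrS',*scr,np.mean(scr,0))
scd=[D(u,v,.055) for u,v in[(579,118),(640,184),(564,184),(540,138)]]; show('scrD(3 only)',*scd)
show('win',S(243,257,.055),D(589,151,.055))
w=[S(90,408,.1),S(142,405,.1)];show('post edge',*w);e=w[1]-w[0];print(np.hypot(*e[:2]),np.degrees(np.arctan2(e[1],e[0])))
w=[S(94,442,.1),S(145,439,.1)];show('post front edge',*w);e=w[1]-w[0];print(np.hypot(*e[:2]),np.degrees(np.arctan2(e[1],e[0])))
w=[S(92,438,.1),S(90,408,.1)];e=w[1]-w[0];print('width',np.hypot(*e[:2]),np.degrees(np.arctan2(e[1],e[0])))
show('flange',S(118,470,.059))
show('stand corners',S(50,487,.054),S(125,535,.054),S(190,455,.054),S(118,427,.054))
show('tips A S',S(320,472,0),'' and 0 or S(271,574,0)); show('tips D',D(477,150,0))
show('hinge cap',S(75,128,.13),D(697,67,.13)); show('lens',S(193,56,.12),D(719,148,.12));show('knob base',S(237,25,.121),D(733,176,.121)); 
E
```

```text
scrS [ 0.5265 -0.1654] [ 0.4406 -0.1691] [ 0.4394 -0.0845] [ 0.5237 -0.0829] [ 0.4826 -0.1255]
scrD(3 only) [ 0.4905 -0.0717] [ 0.5137 -0.1986] [ 0.4421 -0.1703] [ 0.4401 -0.0898]
win [ 0.483  -0.1241] [ 0.4824 -0.1301]
post edge [0.4869 0.0778] [0.4613 0.0632]
0.02948132128707965 -150.49114252747626
post front edge [0.4726 0.0992] [0.448  0.0853]
0.028238712869672007 -150.48395210147913
width 0.02273388554561497 -58.27901326807303
flange [0.4695 0.0806]
stand corners [0.5013 0.1046] [0.446  0.1167] [0.4388 0.0488] [0.4876 0.0472]
tips A S [ 0.3808 -0.0159] [0.3776 0.0682]
tips D [ 0.3811 -0.0171]
hinge cap [ 0.6048 -0.1181] [ 0.6062 -0.1277]
lens [ 0.5774 -0.2434] [ 0.5759 -0.2462]
knob base [ 0.565  -0.2935] [ 0.5699 -0.288 ]
```

Measured against the specs:

| Item | Position (m) | Check |
|---|---|---|
| Window | (0.4825, -0.1265) | station yaw ≈ 0.03 |
| Hinge | (0.6055, -0.123) | 123 mm from the window, expected 125 |
| Lens | (0.577, -0.244) | 125 mm arm, matches |
| Post | (0.469, 0.080), r = 0.476 | head 29 x 22 mm, x axis at 29.5° |
| Look-alikes | (0.381, -0.016) and (0.378, 0.068) | nearer than the post |

So the stand post is the right one. I'm moving above it now.

```bash
python3 -m pendant '[[[0,0,0.0055,0.085,0.19,0.004,1],[0,0,0.0055,0.085,0.19,0.004,1],[0,0,0.0055,0.085,0.195,0.004,1],[0,0,0.0055,0.086,0.195,0.004,1],[0,0,0.0055,0.086,0.195,0.004,1],[0,0,0.0055,0.086,0.195,0.004,1],[0,0,0.0055,0.086,0.195,0.003,1],[0,0,0.0055,0.086,0.195,0.003,1],[0,0,0.0055,0.086,0.195,0.003,1],[0,0,0.0055,0.086,0.195,0.003,1],[0,0,0.0055,0.086,0.195,0.003,1],[0,0,0.0055,0.086,0.195,0,1],[0,0,0.0055,0.086,0.195,0,1],[0,0,0.0055,0.086,0.2,0,1],[0,0,0,0,0,0,1],[0,0,0,0,0,0,1]]]'; python3 - <<'E'
from h import *
d=grab('wrist','w1.png'); s=manip.state(); print(s['tool_pos'],s['tool_rot'],s['contact_force'],s['joint_pos'])
for p in [(.469,.08,.099),(.469,.08,.059),(.4825,-.1265,.055)]: print(proj(d,p))
cv2.imwrite('pics/w1b.png',cv2.resize(d['frame'],None,fx=1.5,fy=1.5,interpolation=2))
E
```

```text
time: 2.15
tool_pos: [0.4695, 0.0796, 0.2406]
tool_rot: [0.0, 0.864, -0.503, -0.0]
contact_force: [0.7, -0.2, 0.4]
gripper_width: 1.002
[0.4694903  0.07906725 0.24073843] [ 3.21655963e-04  8.64094603e-01 -5.03329302e-01 -1.63667011e-04] [-0.71548194 -0.58489525  0.70177205] [ 1.05868747e-02 -3.21273917e-01  1.93592169e+00 -3.85041201e-04
  1.52755564e+00  1.06549853e+00]
[252.99074395 179.10922855]
[253.24956687 169.35015075]
[400.23157664 237.53385783]
```

View pics/w1b.png

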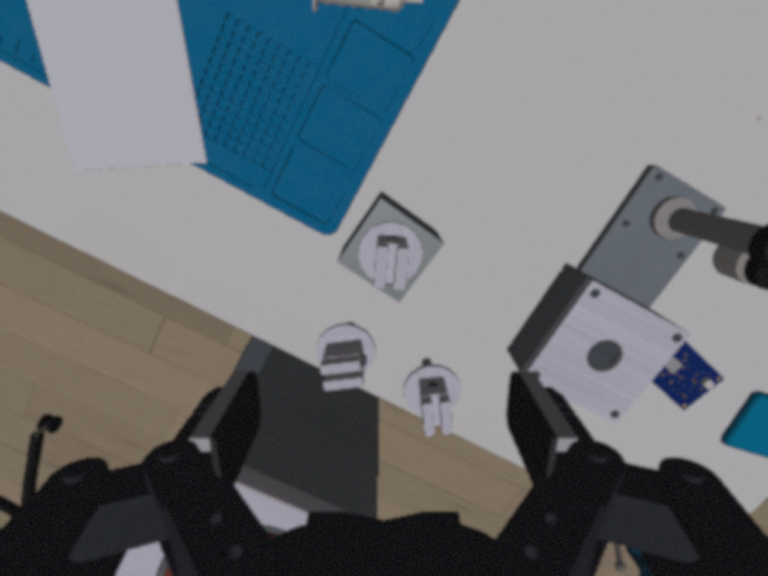

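The wrist view shows the post's flange at (391,250), head top at about (391,278), stand corners at (383,195), (441,240), (400,300) and (340,258), and the window at (604,355). Converting these to positions.

```bash
python3 - <<'E'
from h import *
d=load('wrist')
W=lambda u,v,z: ray(d,u/1.5,v/1.5,z).round(4)[:2]
print('flange',W(391,250,.059),'stand',np.mean([W(*c,.054) for c in[(383,195),(441,240),(400,300),(340,258)]],0))
for z,c in((.099,[(376,286),(408,290)]),): print('top ends(front)',[W(*q,z) for q in c])
a,b=W(393,243,.1),W(391,290,.1);e=a-b;print('slot',a,b,np.degrees(np.arctan2(e[1],e[0])))
print('win',W(604,355,.055),'screws',np.mean([W(*q,.055) for q in[(595,293),(677,337),(615,413),(534,375)]],0))
M=d['world_to_cam'];print(-M[:3,:3].T@M[:3,3])
f=cv2.resize(d['frame'][110:210,215:315],None,fx=5,fy=5,interpolation=2)
cv2.imwrite('pics/w1c.png',f)
E
```

```text
flange [0.476  0.0741] stand [0.4754   0.073675]
top ends(front) [array([0.4569, 0.076 ]), array([0.4653, 0.0552])]
slot [0.4892 0.0811] [0.4598 0.0657] 27.645975363738668
win [ 0.485  -0.1284] screws [ 0.48455  -0.129775]
[0.54277694 0.11914931 0.38336024]
```

View pics/w1c.png

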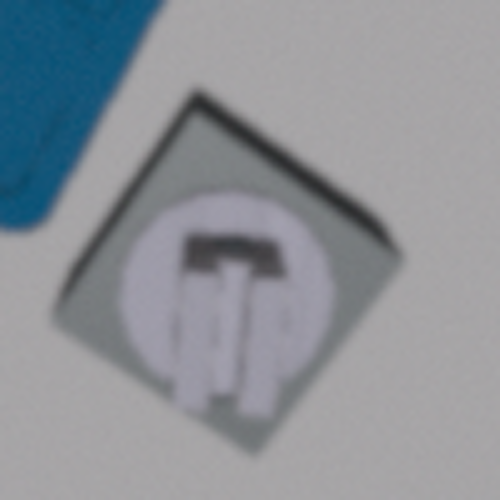

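```bash
python3 - <<'E'
from h import *
d=load('wrist')
W=lambda u,v,z: ray(d,215+u/5,110+v/5,z).round(4)[:2]
print('flange',W(226,296,.059)); c=[W(*q,.054) for q in[(205,112),(403,258),(255,453),(55,315)]];print('stand',np.mean(c,0),[np.hypot(*(c[i]-c[i-1])) for i in range(4)])
c=[W(*q,.099) for q in[(185,270),(282,278),(272,416),(176,410)]];print('top',np.mean(c,0),c)
for a,b in((0,3),(1,2)): e=c[a]-c[b];print(np.hypot(*e),np.degrees(np.arctan2(e[1],e[0])))
E
```

```text
flange [0.4731 0.0731]
stand [0.474125 0.072675] [np.float64(0.058978809754012554), np.float64(0.05697201067190801), np.float64(0.05906606470724113), np.float64(0.058893887628513705)]
top [0.473075 0.073175] [array([0.4823, 0.0886]), array([0.4905, 0.0708]), array([0.4641, 0.0576]), array([0.4554, 0.0757])]
0.029833202979231022 25.620228919796045
0.029516097302997205 26.565051177078015
```

Wrist-camera estimates agree: flange, stand and head top give (0.473, 0.073) within 1 mm, with the head yaw at 26°. The scene crop was about 6 mm off, so I trust the near view. Descend and grip.

```bash
python3 -m pendant '[[[0,0,-0.02,0.014,-0.023,-0.08,1],[0,0,0,0,0,-0.1,1],[0,0,0,0,0,-0.12,1],[0,0,0,0,0,-0.12,1],[0,0,0,0,0,-0.1,1],[0,0,0,0,0,-0.1,1],[0,0,0,0,0,-0.08,1],[0,0,0,0,0,0,1],[0,0,0,0,0,0,0],[0,0,0,0,0,0,0],[0,0,0,0,0,0,0],[0,0,0,0,0,0,0],[0,0,0,0,0,0,0],[0,0,0,0,0,0,0]]]'
```

```text
time: 3.95
tool_pos: [0.4737, 0.0744, 0.0669]
tool_rot: [-0.0, 0.848, -0.53, 0.0]
contact_force: [-2.1, 1.8, 5.0]
gripper_width: 0.248
```

```bash
python3 -m pendant '[[[0,0,0,0,0,0.04,0],[0,0,0,0,0,0.06,0],[0,0,0,0,0,0.08,0],[0,0,0,0,0,0.08,0],[0,0,0,0,0,0.08,0],[0,0,0,0,0,0,0],[0,0,0,0,0,0,0]]]'; python3 - <<'E'
from h import *
print(manip.state()['contact_force'])
d=grab('wrist','w2.png'); s=grab('side'); 
a=cv2.resize(s['frame'][130:260,140:330],None,fx=2,fy=2,interpolation=2); b=d['frame']
m=np.zeros((384,512+380,3),np.uint8);m[:,:512]=b;m[:260,512:]=a;cv2.imwrite('pics/w2b.png',cv2.resize(m,(800,344)))
cv2.imwrite('pics/w2b.png',m[:, 92:])
E
```

```text
time: 4.82
tool_pos: [0.4729, 0.0738, 0.1506]
tool_rot: [0.0, 0.848, -0.53, -0.0]
contact_force: [-0.1, 0.2, -0.7]
gripper_width: 0.252
[-0.05594484  0.1857186  -0.74264058]
```

View pics/w2b.png

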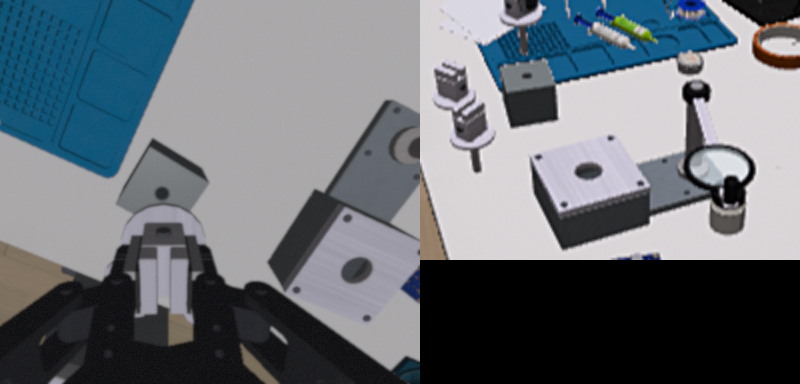

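The post is held and out of the stand. In the wrist image the stand hole is at (254,193) and the window at (449,270); the side crop shows the pin clear of the stand. The stand hole gives me a local calibration check.

```bash
python3 - <<'E'
from h import *
d=load('wrist');g=d['frame'][:,:,1].astype(np.uint8)
def blob(u,v,r,t):
    c=g[v-r:v+r,u-r:u+r];m=(c<t).astype(np.uint8);n,l,st,ce=cv2.connectedComponentsWithStats(m)
    i=np.argmin([np.hypot(*(q-r))+(1e3 if k==0 else 0) for k,q in enumerate(ce)]);return ce[i]+[u-r,v-r],st[i]
for n,u,v,z in(('stand',254,193,.054),('win',449,270,.055)):
    c,st=blob(u,v,16 if n=='stand' else 24,90 if n=='stand' else 110);print(n,c,st,ray(d,*c,z))
print(g[270,425:475],g[193,240:268])
s=load('side')
for u,v in((588,171),):print('side win',ray(s,140+(u-420)/2,130+v/2,.055))
u,v=526,74;print('side stand hole',ray(s,140+(u-420)/2,130+v/2,.054))
E
```

```text
stand [253.59235669 193.21019108] [  9  10  14  14 157] [0.47322767 0.07368136 0.054     ]
win [448.28548644 269.93939394] [  8  11  31  27 627] [ 0.48507404 -0.12816298  0.055     ]
[157 157 158 158 158 157 152 139 112  82  70  66  67  67  66  65  67  66
  67  66  66  66  66  62  56  51  44  43  48  47  47  50  57  62  65  65
  65  73  93 117 138 147 151 151 153 154 155 154 155 157] [121 121 120 122 120 111  98  73  53  43  43  43  42  44  43  43  39  41
  45  50  71  94 112 120 121 121 122 120]
side win [ 0.48142606 -0.12974863  0.055     ]
side stand hole [0.47036831 0.07664947 0.054     ]
```

The stand hole's ray agrees with the post's position within 0.5 mm. The window by the wrist camera is (0.485, -0.128). I'll stop where the wrist camera stands over the window and glance down it for a hint of the hole.

```bash
python3 -m pendant '[[[0,0,0,0,-0.12,0,0],[0,0,0,-0.02,-0.16,0,0],[0,0,0,-0.03,-0.17,0,0],[0,0,0,-0.05,-0.17,0,0],[0,0,0,-0.05,-0.17,0,0],[0,0,0,-0.04,-0.12,0,0],[0,0,0,0,0,0,0],[0,0,0,0,0,0,0]]]'; python3 - <<'E'
from h import *
d=grab('wrist','w3.png');p=proj(d,(.485,-.128,.055));print(p)
u,v=map(int,p.round());r=40
v0=max(v-r,0);u0=u-r
c=cv2.resize(d['frame'][v0:v+r,u0:u+r],None,fx=6,fy=6,interpolation=2)
c2=np.clip((c.astype(float)-30)*3,0,255).astype(np.uint8);print(u0,v0)
h=c.shape[0];m=np.zeros((h,min(800,2*c.shape[1]),3),np.uint8);m=np.hstack([c,c2])[:,:]
cv2.imwrite('pics/w3b.png',cv2.resize(m,None,fx=800/m.shape[1],fy=800/m.shape[1]))
M=d['world_to_cam'];print(-M[:3,:3].T@M[:3,3])
E
```

```text
time: 5.92
tool_pos: [0.4256, -0.153, 0.1503]
tool_rot: [-0.0, 0.848, -0.53, -0.001]
contact_force: [0.6, 0.3, -1.6]
gripper_width: 0.246
[257.71058317 118.16684549]
218 78
[ 0.50129454 -0.11825928  0.29312462]
```

View pics/w3b.png

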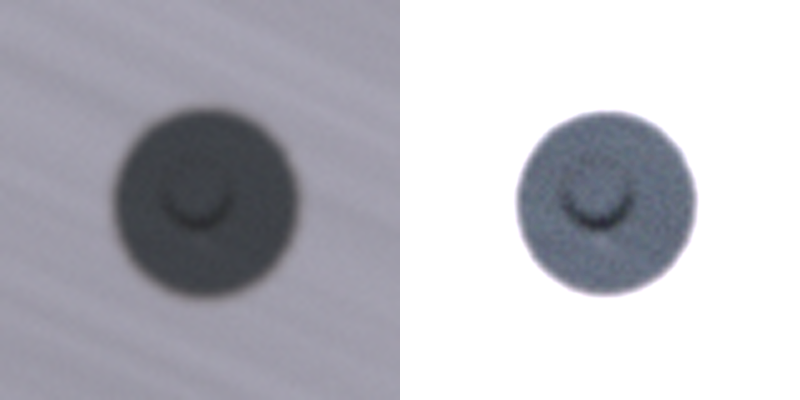

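The contrast-stretched crop shows the hole's crescent rim: x from 162 to 235, bottom at y=229, so its centre is about (198.5,193). The window circle is centred at (206,202). The rim is about 14.6 px wide, which matches the 13.5 mm chamfer.

```bash
python3 - <<'E'
from h import *
d=load('wrist')
w=ray(d,218+206/5,78+202/5,.055);h=ray(d,218+198.5/5,78+193/5,.022);print(w,h,h-w)
t=manip.state()['tool_pos'];print(t,(h-t)[:2]/.25)
E
```

```text
[ 0.48535877 -0.12915356  0.055     ] [ 0.4839843 -0.128731   0.022    ] [-0.00137447  0.00042255 -0.033     ]
[ 0.42575406 -0.15274752  0.15047722] [0.23292095 0.09606607]
```

```bash
python3 -m pendant '[[[0,0,0,0.08,0.03,0,0],[0,0,0,0.09,0.036,0,0],[0,0,0,0.063,0.03,0,0],[0,0,0,0,0,0,0],[0,0,0,0,0,0,0],[0,0,0,0,0,-0.05,0],[0,0,0,0,0,-0.08,0],[0,0,0,0,0,-0.06,0],[0,0,0,0,0,-0.03,0],[0,0,0,0,0,0,0]]]';  python3 -m pendant '[[[0,0,0,0,0,-0.008,0],[0,0,0,0,0,-0.008,0],[0,0,0,0,0,-0.008,0],[0,0,0,0,0,-0.004,0],[0,0,0,0,0,-0.004,0],[0,0,0,0,0,0,0]]]'
```

```text
time: 7.22
tool_pos: [0.4836, -0.1294, 0.0953]
tool_rot: [0.0, 0.848, -0.53, -0.001]
contact_force: [-0.4, 0.2, -1.2]
gripper_width: 0.244
time: 7.98
tool_pos: [0.4841, -0.1295, 0.0879]
tool_rot: [-0.0, 0.848, -0.53, -0.0]
contact_force: [0.7, 0.1, -1.2]
gripper_width: 0.25
```

```bash
python3 -m pendant '[[[0,0,0,0,0,-0.004,0],[0,0,0,0,0,-0.004,0],[0,0,0,0,0,-0.004,0],[0,0,0,0,0,-0.004,0],[0,0,0,0,0,-0.004,0],[0,0,0,0,0,-0.004,0],[0,0,0,0,0,0,0]]]'; python3 -c "
from h import *
s=manip.state();print(s['tool_pos'],s['contact_force'],s['ft_torque'])"
```

```text
time: 8.85
tool_pos: [0.4846, -0.1297, 0.0839]
tool_rot: [-0.0, 0.848, -0.53, 0.0]
contact_force: [-3.5, 1.6, 9.0]
gripper_width: 0.251
[ 0.48457214 -0.12965678  0.08391177] [-3.51756392  1.58023477  8.99797298] [ 0.45433646  0.86914332 -0.01451913]
```

Contact at the expected plate height, with the side force pointing to -x, +y, so the pin is on the chamfer. I'll yield that way.

```bash
python3 -m pendant '[[[0,0,0,-0.003,0.002,0,0],[0,0,0,-0.003,0.002,0,0],[0,0,0,0,0,0,0]]]'; python3 -m pendant '[[[0,0,0,-0.002,0.001,-0.004,0],[0,0,0,0,0,-0.004,0],[0,0,0,0,0,0,0]]]';python3 -c "
from h import *
s=manip.state();print(s['tool_pos'],s['contact_force'],s['ft_torque'])"
```

```text
time: 9.22
tool_pos: [0.484, -0.1293, 0.084]
tool_rot: [-0.0, 0.848, -0.53, 0.002]
contact_force: [-0.6, -0.3, 6.0]
gripper_width: 0.253
time: 9.6
tool_pos: [0.4842, -0.1294, 0.0837]
tool_rot: [-0.0, 0.848, -0.53, 0.002]
contact_force: [-3.1, 0.9, 13.3]
gripper_width: 0.248
[ 0.48423835 -0.12935843  0.08369973] [-3.08874164  0.92618056 13.31219647] [ 0.1725401   0.68138878 -0.02324863]
```

```bash
python3 -m pendant '[[[0,0,0,-0.003,0.001,0.004,0],[0,0,0,-0.003,0.001,0,0],[0,0,0,0,0,0,0]]]'; python3 -m pendant '[[[0,0,0,-0.003,0.001,0,0],[0,0,0,0,0,-0.004,0],[0,0,0,0,0,0,0]]]';python3 -c "
from h import *
s=manip.state();print(s['tool_pos'],s['contact_force'],s['ft_torque'])"
```

```text
time: 9.98
tool_pos: [0.4834, -0.129, 0.0839]
tool_rot: [-0.001, 0.848, -0.53, 0.004]
contact_force: [1.6, -1.0, 5.8]
gripper_width: 0.248
time: 10.35
tool_pos: [0.4819, -0.1274, 0.081]
tool_rot: [-0.002, 0.848, -0.53, 0.002]
contact_force: [7.0, 2.7, 1.6]
gripper_width: 0.244
[ 0.48188105 -0.1273609   0.08098648] [6.97638452 2.66945054 1.56836536] [ 0.49873067 -1.3364934   0.04070363]
```

It dropped into the hole. I'll ease off the wall and go on down.

```bash
python3 -m pendant '[[[0,0,0,0.004,0.002,0,0],[0,0,0,0,0,-0.004,0],[0,0,0,0,0,-0.004,0],[0,0,0,0,0,0,0]]]';python3 -c "
from h import *
s=manip.state();print(s['tool_pos'],s['contact_force'],s['ft_torque'])"
```

```text
time: 10.85
tool_pos: [0.4821, -0.1271, 0.0785]
tool_rot: [-0.001, 0.848, -0.53, 0.001]
contact_force: [5.8, 0.7, 0.8]
gripper_width: 0.248
[ 0.48207786 -0.12705606  0.07849108] [5.77336764 0.70546772 0.82026238] [ 0.32131231 -1.33443141  0.01402888]
```

```bash
python3 -m pendant '[[[0,0,0,0.005,0,-0.004,0],[0,0,0,0,0,-0.006,0],[0,0,0,0,0,-0.006,0],[0,0,0,0,0,0,0]]]';python3 -m pendant '[[[0,0,0,0,0,-0.006,0],[0,0,0,0,0,-0.006,0],[0,0,0,0,0,0,0]]]'
```

```text
time: 11.35
tool_pos: [0.4824, -0.1271, 0.0739]
tool_rot: [-0.0, 0.848, -0.53, 0.0]
contact_force: [5.3, 1.0, 0.3]
gripper_width: 0.25
time: 11.72
tool_pos: [0.4824, -0.1271, 0.071]
tool_rot: [-0.0, 0.848, -0.53, 0.0]
contact_force: [5.4, 0.3, -0.2]
gripper_width: 0.249
```

```bash
python3 -m pendant '[[[0,0,0,0.003,0,-0.006,0],[0,0,0,0,0,-0.005,0],[0,0,0,0,0,0,0]]]';python3 -m pendant '[[[0,0,0,0,0,-0.004,0],[0,0,0,0,0,-0.004,0],[0,0,0,0,0,0,0]]]'
```

```text
time: 12.1
tool_pos: [0.4826, -0.127, 0.0679]
tool_rot: [0.0, 0.848, -0.53, -0.0]
contact_force: [4.1, 0.7, -0.2]
gripper_width: 0.248
time: 12.48
tool_pos: [0.4828, -0.127, 0.0679]
tool_rot: [0.0, 0.848, -0.53, -0.001]
contact_force: [-1.6, 3.4, 10.6]
gripper_width: 0.247
```

Seated: the TCP is at z = 0.0679, exactly the predicted home height, with 10 N upward. Release and lift clear, then move to the knob with the jaws across the bar.

```bash
python3 -m pendant '[[[0,0,0,0,0,0,1],[0,0,0,0,0,0,1],[0,0,0,0,0,0,1],[0,0,0,0,0,0,1],[0,0,0,0,0,0,1],[0,0,0,0,0,0.04,1],[0,0,0,0,0,0.09,1],[0,0,0,0,0,0.1,1],[0,0,0,0,0,0.1,1],[0,0,0,0,0,0.1,1],[0,0,0,0,0,0.1,1],[0,0,0,0,0,0,1]]]'; python3 -m pendant '[[[0,0,0.04,0.04,-0.08,0.03,1],[0,0,0.04,0.05,-0.1,0.03,1],[0,0,0.04,0.05,-0.1,0,1],[0,0,0.04,0.05,-0.1,0,1],[0,0,0.04,0.05,-0.1,0,1],[0,0,0.04,0.05,-0.1,0,1],[0,0,0.041,0.04,-0.08,0,1],[0,0,0,0,0,0,1],[0,0,0,0,0,0,1]]]'; python3 - <<'E'
from h import *
s=manip.state();print(s['tool_pos'],s['joint_pos'],s['contact_force'])
d=grab('wrist','w4.png');grab('side','s4.png')
m=np.zeros((384,800,3),np.uint8);m[:,:512]=d['frame'];m[:240,512:]=cv2.resize(cv2.imread('pics/s4.png')[150:270,180:324],None,fx=2,fy=2);cv2.imwrite('pics/w4b.png',m)
for p in [(.565,-.293,.148),(.6055,-.123,.13),(.577,-.244,.12),(.4828,-.127,.1)]: print(proj(d,p))
E
```

```text
time: 13.98
tool_pos: [0.4844, -0.1277, 0.2021]
tool_rot: [-0.0, 0.848, -0.53, 0.003]
contact_force: [-0.6, -1.8, -0.7]
gripper_width: 1.001
time: 15.1
tool_pos: [0.5648, -0.2913, 0.2128]
tool_rot: [-0.001, 0.993, -0.118, -0.001]
contact_force: [0.2, -0.3, 0.9]
gripper_width: 1.002
[ 0.56476435 -0.29127742  0.21275782] [-5.93299697e-01  8.98762782e-02  1.60495807e+00  2.21508912e-04
  1.44871326e+00 -3.57756689e-01] [ 0.24936457 -0.29499325  0.85694529]
[254.19344927 207.23488366]
[253.21645132 -57.73756502]
[254.51899577 136.35708031]
[100.74366077  13.32975376]
```

View pics/w4b.png

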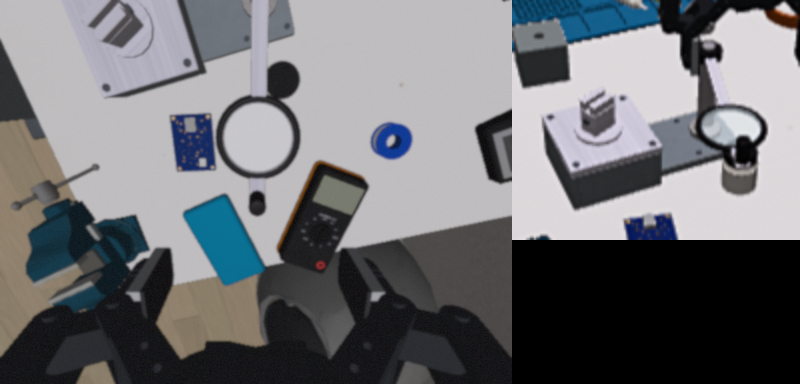

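The post is seated upright with its flange flat (side crop, 598,130). In the wrist view the lens is at (258.5,137), the knob top at (257,208) and the bar at (260,50). Nothing has been disturbed.

```bash
python3 - <<'E'
from h import *
d=load('wrist')
L=ray(d,258.5,137,.12);K=ray(d,257.3,208,.148);B=ray(d,260.5,30,.121);e=L-K
print('lens',L,'knob',K,'bar',B,np.hypot(*e[:2]))
g=cv2.cvtColor(d['frame'],6);c=(g[188:220,240:275]<60).astype(np.uint8);n,l,st,ce=cv2.connectedComponentsWithStats(c);print(st[1:],ce[1:]+[240,188])
c=(g[85:185,210:307]<60).astype(np.uint8);n,l,st,ce=cv2.connectedComponentsWithStats(c);print(st[1:])
u=(B-L)[:2];u/=np.hypot(*u);print('hinge from lens', L[:2]+.125*u,np.degrees(np.arctan2(*-u[::-1])))
E
```

```text
lens [ 0.5800108  -0.24525678  0.12      ] knob [ 0.56718619 -0.29418035  0.148     ] bar [ 0.59914078 -0.1709382   0.121     ] 0.050576541007683495
[[ 10   4  15  23 283]] [[256.6819788  202.90106007]]
[[   7    0   82   92 1371]
 [   0   38    4   42   95]]
hinge from lens [ 0.61117071 -0.12420282] -104.43486354858597
```

Hinge estimates agree at (0.610, -0.1245): from the lens and bar, and from the window plus 125 mm. Knob at (0.5675, -0.294). Descend and grip it.

```bash
python3 -m pendant '[[[0,0,0,0.011,-0.012,-0.05,1],[0,0,0,0,0,-0.08,1],[0,0,0,0,0,-0.08,1],[0,0,0,0,0,-0.08,1],[0,0,0,0,0,-0.05,1],[0,0,0,0,0,0,1],[0,0,0,0,0,0,0],[0,0,0,0,0,0,0],[0,0,0,0,0,0,0],[0,0,0,0,0,0,0],[0,0,0,0,0,0,0],[0,0,0,0,0,0,0],[0,0,0,0,0,0,0]]]'; python3 - <<'E'
import numpy as np
H=np.array([.610,-.1245]);a=np.radians(np.linspace(-104,-178.9,16));p=H+.175*np.c_[np.cos(a),np.sin(a)]
print((np.diff(p,axis=0)/.25).round(3).tolist(),p[-1],74.9/15/180)
E
```

```text
time: 16.82
tool_pos: [0.5683, -0.2952, 0.1294]
tool_rot: [0.0, 0.993, -0.117, 0.0]
contact_force: [-0.0, -0.2, 4.2]
gripper_width: 0.133
[[-0.058, 0.017], [-0.057, 0.022], [-0.055, 0.027], [-0.052, 0.032], [-0.049, 0.036], [-0.046, 0.04], [-0.042, 0.044], [-0.038, 0.048], [-0.034, 0.051], [-0.029, 0.054], [-0.024, 0.056], [-0.019, 0.058], [-0.014, 0.059], [-0.009, 0.06], [-0.004, 0.061]] [ 0.43503225 -0.12785955] 0.027740740740740746
```

```bash
python3 -m pendant '[[[0,0,-0.0277,-0.058,0.017,0,0],[0,0,-0.0277,-0.057,0.022,0,0],[0,0,-0.0277,-0.055,0.027,0,0],[0,0,-0.0277,-0.052,0.032,0,0],[0,0,-0.0277,-0.049,0.036,0,0],[0,0,-0.0277,-0.046,0.04,0,0],[0,0,-0.0277,-0.042,0.044,0,0],[0,0,-0.0277,-0.038,0.048,0,0],[0,0,0,0,0,0,0]]]'
```

```text
time: 17.95
tool_pos: [0.4676, -0.2292, 0.1294]
tool_rot: [0.002, 0.894, -0.449, -0.0]
contact_force: [-5.8, -2.9, 4.9]
gripper_width: 0.137
```

```bash
python3 -m pendant '[[[0,0,-0.0277,-0.036,0.05,0,0],[0,0,-0.0277,-0.03,0.053,0,0],[0,0,-0.0277,-0.025,0.056,0,0],[0,0,-0.0277,-0.02,0.058,0,0],[0,0,-0.0277,-0.015,0.059,0,0],[0,0,-0.0277,-0.01,0.06,0,0],[0,0,-0.0277,-0.005,0.061,0,0],[0,0,0,0,0,0,0],[0,0,0,0,0,0,0]]]'; python3 - <<'E'
from h import *
s=manip.state();print(s['tool_pos'],s['contact_force'])
d=grab('side','s5.png');cv2.imwrite('pics/s5b.png',cv2.resize(d['frame'][130:270,150:330],None,fx=4,fy=4,interpolation=2))
print(proj(d,(.4828,-.127,.1)),proj(d,(.4828,-.127,.12)))
E
```

```text
time: 19.08
tool_pos: [0.4325, -0.1292, 0.1293]
tool_rot: [0.001, 0.718, -0.696, -0.001]
contact_force: [-6.8, 0.7, 8.6]
gripper_width: 0.132
[ 0.43249828 -0.12917039  0.12931637] [-6.79314061  0.65355564  8.62712795]
[223.33830744 197.81536152] [222.93920449 190.03908628]
```

View pics/s5b.png

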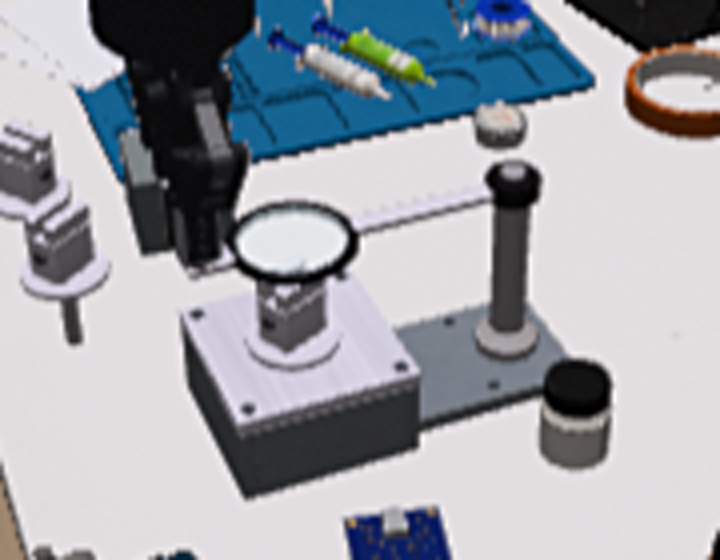

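The lens is at crop (293,242), i.e. side pixel (223.3,190.5); the post's axis at lens height projects to (222.9,190.0), so it is centred. Release and retreat.

```bash
python3 -m pendant '[[[0,0,0,0,0,0,0.5],[0,0,0,0,0,0,0.8],[0,0,0,0,0,0,1],[0,0,0,0,0,0,1],[0,0,0,0,0,0,1],[0,0,0,0,0,0.04,1],[0,0,0,0,0,0.1,1],[0,0,0,0,0,0.15,1],[0,0,0,0,0,0.15,1],[0,0,0,-0.05,0,0.1,1],[0,0,0,0,0,0,1],[0,0,0,0,0,0,1]]]'; python3 - <<'E'
from h import *
s=manip.state();print(s['contact_force'],s['tool_pos'])
d=grab('side','s6.png');e=grab('scene','sc6.png');w=grab('wrist','w6.png')
b=cv2.resize(d['frame'][150:260,170:330],None,fx=2.5,fy=2.5,interpolation=2)
m=np.zeros((384+0,512+288,3),np.uint8);m[:,:512]=w['frame'];m[:220,512:]=cv2.resize(b,(288,220));m[220:384,512:]=cv2.resize(e['frame'][150:250,180:330],(288,164))
cv2.imwrite('pics/f.png',m);P=(.4828,-.127,.12)
print(proj(d,P),proj(e,P),proj(w,P),proj(w,(.4828,-.127,.1)))
E
```

```text
time: 20.62
tool_pos: [0.4209, -0.1291, 0.2629]
tool_rot: [0.0, 0.718, -0.696, -0.0]
contact_force: [-0.3, -0.0, 0.9]
gripper_width: 0.998
[-0.26577558 -0.01253061  0.85153599] [ 0.42092475 -0.12912869  0.26286192]
[222.93920449 190.03908628] [262.24218709 192.72342687] [254.07715351 116.94369499] [254.17611225 115.38479991]
```

View pics/f.png

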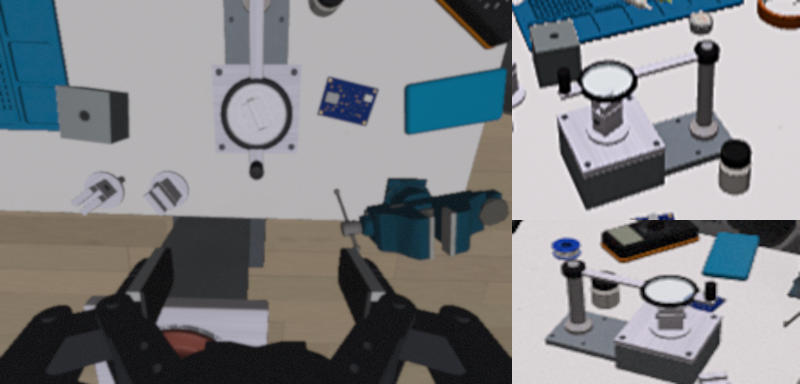

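The lens ring is centred at wrist (257,114) with the post head seen through it at about (257,115), so the offset is only 1–2 mm. The gripper is clear and the bystanders haven't moved. Handing in.

```bash
python3 -c "
from plant import manip
print(manip.job_done())"
```

```text
the job is handed in; nothing more can be done
None
```

The magnifier station is set up and the job is handed in, at about 21 s of the 72 s allowed; the hand-in reports no verdict.

**Post:** I took it from its stand; the two look-alikes stood nearer the robot. The wrist camera showed the hidden hole's rim, and I then felt the pin into the hole. It stopped at TCP z = 0.0679, exactly the predicted home height, with about 10 N upward. The flange looked flat on the housing afterwards.

**Magnifier:** I gripped it by the knob, swung it about 75° and released it. The last wrist picture shows the lens ring within about 1–2 mm of the post's head, and the side view agreed before release.

**Bystanders and gripper:** The glue jar, circuit board and multimeter look undisturbed. The gripper is open and well clear.

**Disagreements along the way:**
- **Post position:** the first scene-camera estimate was about 7–8 mm off the wrist camera's, so I used the wrist camera.
- **Hole position:** the pin entered about 2 mm from the camera estimate.
- **Knob grip:** the gripper read 11 mm on the 14 mm knob, but the hold was firm.

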